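# Feel and empty the stopper tin

## Task

Pick up the steel tin with the pouring chute. With it lifted, tip it slowly towards its chute to a slant of about 25 degrees and hold it still there for a second, to feel the ball stoppers inside roll to the foot of the chute; then tip it on slowly until both balls have run out into the open, empty cardboard tray that lies flat on the bench. Finally stand the tin upright again on the spot it came from, and let go.

Things in the scene. Friction and masses are not known exactly. Their poses are not given: they have to be found in the camera images.
- tin: Plain opaque steel tin, about 220 g: box 70 (x) by 58 (y) by 76 mm high, closed on top, walls 3 mm. From the foot of its open -x side a chute 58 mm wide with 36 mm side walls rises outwards at 40 degrees; lip 105 mm from the origin, 59 mm up. Origin: centre of the box's underside, z up. Stands chute towards the robot, yaw within 0.6 rad. Grip across y, 50 mm up, over the origin.
- tray: Fixed, empty open cardboard tray lying on the bench, 190 mm (its x) by 200 mm (its y), 70 mm high, walls and floor 5 mm. Origin: centre of its underside, x away from the robot when not turned, z up; turned at most 0.3 rad. It is on the other side of the robot's midline from the tin, left or right.
- ball1_center (a point): Centre of one of two white ceramic ball stoppers, 30 mm across, about 35 g, loose in the tin and hidden under its top. They roll easily: tipping the tin's top towards its chute by over 40 degrees makes the chute run downhill; by 65 degrees they leave quickly and land some 30 mm beyond the lip.
- ball2_center (a point): Centre of the second white ceramic ball stopper, same as the first.
Mind the look-alikes: they are no part of the job. Leave any green or purple look-alike of the tin alone.

How it is judged (in metres and radians):
On the way, in this order (a step that is already met when the one before it is completed fails the run):
1. the lifted tin is held still at a slant of 12 to 38 degrees for half a second with both balls still in it (height (world z) of tin above 0.03 m and angle between tin's own z axis and vertical between 0.21 and 0.663 rad and angular speed of tin below 0.35 rad/s and distance between each of ball1_center, ball2_center and tin below 0.075 m), for 0.5 s.
2. both balls have been poured from the lifted tin into the tray (height (world z) of tin above 0.03 m and x of ball1_center in the frame of tray between -0.092 and 0.092 m and y of ball1_center in the frame of tray between -0.097 and 0.097 m and z of each of ball1_center, ball2_center in the frame of tray below 0.06 m and x of ball2_center in the frame of tray between -0.092 and 0.092 m and y of ball2_center in the frame of tray between -0.097 and 0.097 m), for 0.05 s.
At the end, for the whole second after the job is handed in: Both balls lie inside the tray; the tin stands upright (within 10 degrees), at rest on the bench within 40 mm of where it stood at the start, released (x of ball1_center in the frame of tray between -0.092 and 0.092 m and y of ball1_center in the frame of tray between -0.097 and 0.097 m and z of each of ball1_center, ball2_center in the frame of tray below 0.06 m and x of ball2_center in the frame of tray between -0.092 and 0.092 m and y of ball2_center in the frame of tray between -0.097 and 0.097 m and distance of tin from where it was at the start of the episode below 0.04 m and angle between tin's own z axis and vertical below 0.17 rad and height (world z) of tin below 0.01 m and linear speed of tin below 0.03 m/s); the robot touches nothing.
It fails at once if the lifted tin is tipped in haste (turning faster than 1.8 rad/s, about 100 degrees a second, while slanted more than 12 degrees) (height (world z) of tin above 0.03 m and angle between tin's own z axis and vertical above 0.21 rad and angular speed of tin above 1.8 rad/s).
It also fails if it takes over 72 s, if anything falls off the work surface, if the arm or the gripper's body presses on something with over 40 N, if the wrist force passes 120 N, or if a joint passes its speed limit or range.

## Robot

A 6-joint arm with a two-finger parallel gripper is mounted at the origin on the work surface. World frame = base frame: x ahead of the robot, y to its left, z up, the work surface at z = 0. Lengths are in mm, angles in rad, forces in N, time in s.
With the tool pointing down it reaches from about 275 to 1000 mm from the base axis. Payload 8.4 kg.
Tool frame: the origin (TCP) lies midway between the tips of the shut fingers; the grasp point (between the pads) lies 19 mm behind it; z points along the fingers, y is the line along which they close (so a half turn about z gives the same grasp; the last joint's range is limited). The gripper opens to 85 mm and grips with 20 to 120 N. Pads are 22 mm wide; open, the fingers measure 114 mm over their backs; the gripper's body (76 mm by 85 mm) begins 54 mm behind the grasp point. The pads swing forward as they close: fully open they stand 13 mm farther back than shut.
Start: joints at [-0.002, 0.353, 1.633, -0, 1.155, -0.002], TCP at [625.002, -0, 231.281] pointing down, gripper open.
Joint ranges: [-2.63, 2.63], [-0.92, 2.1], [0.06, 2.66], [-1.3, 4.44], [0, 2.69], [-3.02, 3.02]. Speed limits (rad/s): [2.22, 2.22, 2.79, 3.14, 3.14, 3.14].

## Interface

Orientations are given as [roll, pitch, yaw] about the fixed x, y, z axes, in that order (R = Rz(yaw) Ry(pitch) Rx(roll)).
In Python, from rig import telemetry, optics, r gives the robot as it stands.
- The arm moves only by the tool play_rows, never from a script. Its arguments are lists of equal length, an entry for each row: "dp": the shift along the tool's x, y, z in units of 40 mm (1.0 is 40 mm), a list of three; "rot": the turn, a rotation vector about the tool's x, y, z in units of 6 degrees (1.0 is 6 degrees), a list of three. In form: {"dp": [[tx, ty, tz], ...], "rot": [[ax, ay, az], ...]}. A call has 1 to 5 rows; each row is the pose to reach, as a shift and turn from the pose commanded when the call began, along the tool's axes at that moment; what a row does not reach only later rows make up. A row lasts 1/12 s, in which the tool goes at most 41.7 mm and 7.16 degrees, less where a joint would pass 70% of its speed; a pose out of reach is approached as far as the arm can. A call with a gripper value outside its range is refused whole. "fingers" is the opening, from 0 (shut) to 1 (fully open), set as the call begins (left out, the last holds). The fingers move at their own pace and stop on an object; "grip_force" is the grip in N (left out, the last holds). Time passes only in rows, so rows that repeat a pose let the fingers close. It gives the time, the measured TCP pose, the force, the opening and the grip force at its end, in the units of the state.
- telemetry.sense(): the state, without advancing time (a new reading comes with each control period).
- optics.grab_frame(name): name is "scene" or "side" or "wrist"; returns a dict with "color" (384x512x3 uint8, red, green, blue), "mtx" (3x3 intrinsics, pixels), "R" (3x3) and "t" (3): a world point X has camera coordinates R X + t; the wrist camera has in their place "mount" (4x4, takes a point from camera to tool coordinates, whose origin is the TCP and whose axes are the flange's). Camera axes: x right, y down, z forward; pixel columns grow to the right and rows downward; lengths in mm; the calibration is good to about 2 mm. A picture is of the moment at which its call begins: read the wrist's pose just before it. There is no depth.
- r.sign_off(): hands the job in; it is judged then, once.
The state is a dict: "clock": time; "qpos": joint angles; "qvel": joint speeds; "joint_efforts": joint torques, N m; "eef_pos": TCP position; "tcp_rot": TCP orientation; "contact_force": force on the tool from outside, world axes, zero at the start; "wrist_torque": the same for the moment, N m; "opening": opening from 0.0 (shut) to 1.0 (fully open); "grasp_force": force on a finger pad.
Only numpy, scipy, OpenCV 4.12 (cv2) and the standard library are available. Lean on these libraries where they do the work, as an engineer would, in place of code of your own. Each camera call takes 0.05 s, during which the arm holds its last target. There are 200 camera calls.

## Working session

There is one attempt and no reset: what is moved stays moved. The work goes in short steps, Python scripts to look and compute and a tool call to move; the robot and the scene stay as the last step left them, time stands still between calls to the robot, and variables do not carry over. Pictures are saved under pics/ and viewed, at most 10 in all, crops included, and the job is handed in when it is done.

Besides the shell and the picture viewer there is one more tool, called after "Request:" as name(argument=value, ...), one argument or row to a line, values as JSON. play_rows: Moves the arm, as the interface text tells. Its arguments: {"type":"object","properties":{"dp":{"type":"array"},"rot":{"type":"array"},"fingers":{"type":"number"},"grip_force":{"type":"number"}},"required":["dp","rot"]}

```bash
mkdir -p pics; ls; python3 - <<'E'
from rig import telemetry, optics, r
import cv2,numpy as np
s=telemetry.sense();print(s['clock'],s['eef_pos'],s['tcp_rot'],s['opening'])
for n in('scene','side'):
    f=optics.grab_frame(n);cv2.imwrite(f'pics/{n}0.png',f['color'][:,:,::-1]);np.savez(f'{n}0.npz',**f)
    print(n,f['mtx'].tolist(),(-f['R'].T@f['t']).round())
E
```

```text
pics
0.0 [ 6.24509124e+02 -6.60857063e-04  2.30544146e+02] [-3.14015688e+00 -7.82564744e-06  1.57080390e+00] 1.0036204643426547
scene [[363.695794111564, 0.0, 257.1547256516882], [0.0, 363.695794111564, 190.16001015151133], [0.0, 0.0, 1.0]] [974. 583. 633.]
side [[497.59900925206637, 0.0, 248.9193806124116], [0.0, 497.59900925206637, 186.1860491327511], [0.0, 0.0, 1.0]] [ -22. -560.  913.]
```

View pics/scene0.png

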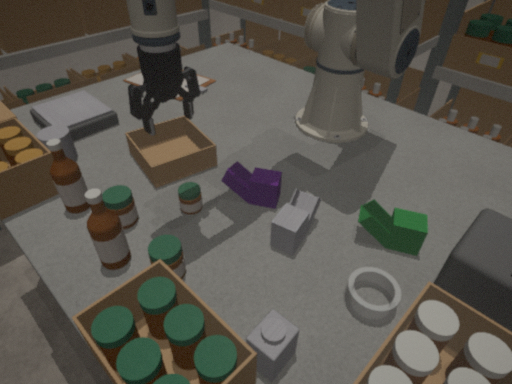

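View pics/side0.png

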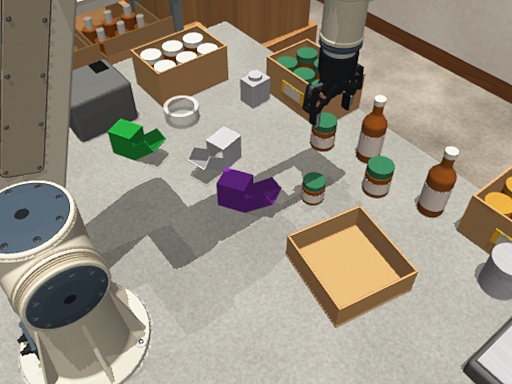

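Candidates, by scene-camera pixel:
- Steel tin with chute: (295,222), side (217,150).
- Purple look-alike: (255,185).
- Green look-alike: (395,228).
- Grey knobbed box without a chute: (272,343).

I choose the grey one with the chute. The open, empty tray is at scene (171,150), side (350,265). Next is a close crop to check this.

```bash
python3 - <<'E'
import cv2,numpy as np
a=cv2.imread('pics/scene0.png')[180:260,250:340];b=cv2.imread('pics/side0.png')[110:190,175:265]
c=cv2.imread('pics/scene0.png')[110:190,120:225];d=cv2.imread('pics/side0.png')[200:330,280:425]
f=lambda x:cv2.resize(x,(400,300),interpolation=cv2.INTER_CUBIC)
cv2.imwrite('pics/crop.png',np.vstack([np.hstack([f(a),f(b)]),np.hstack([f(c),f(d)])]))
E
```

```text
(no output)
```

View pics/crop.png

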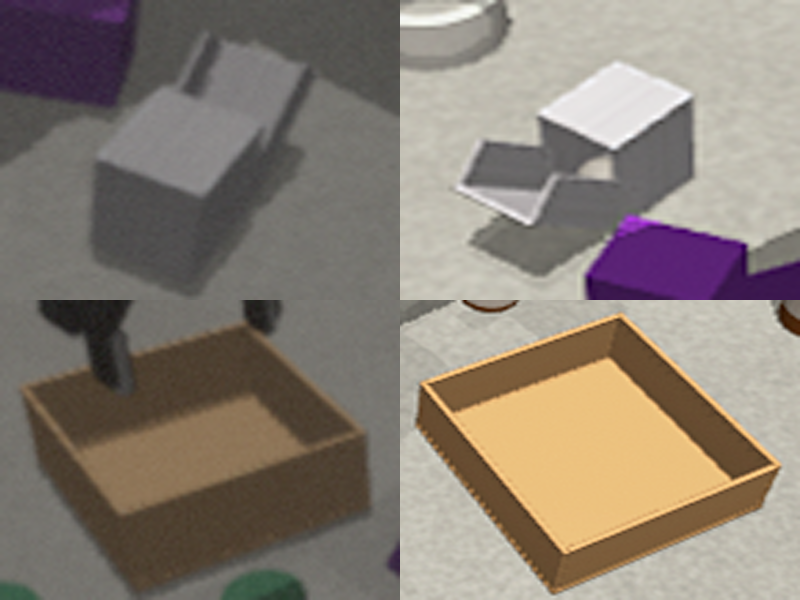

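The crop confirms it: the steel tin has an open chute and a white ball can be seen inside. The tray is empty. Next I fit the poses from corner pixels in both views.

```bash
cat >h.py <<'E'
import numpy as np,cv2
from scipy.optimize import least_squares
C={n:dict(np.load(f'{n}0.npz')) for n in('scene','side')}
def proj(n,P):
    c=C[n];q=(c['R']@np.asarray(P,float).T).T+c['t'];q=q@c['mtx'].T
    return q[:,:2]/q[:,2:]
def W(p,P):
    P=np.asarray(P,float);c,s=np.cos(p[2]),np.sin(p[2])
    return np.c_[p[0]+c*P[:,0]-s*P[:,1],p[1]+s*P[:,0]+c*P[:,1],P[:,2]]
def fit(obs,x0):
    f=lambda p:np.concatenate([(proj(n,W(p,P))-uv).ravel() for n,P,uv in obs])
    s=least_squares(f,x0,loss='soft_l1',x_scale=[10,10,.1]);return s
E
python3 - <<'E'
from h import *
def run(hx,hy,h,sc,sd,extra,x0s,lim):
    T=np.array([[hx,hy,h],[hx,-hy,h],[-hx,-hy,h],[-hx,hy,h]])
    best=[]
    for x0 in x0s:
     for i in range(4):
      for j in range(4):
       for d in (1,-1):
        o=[('scene',np.roll(T[::d],i,0),np.array(sc)),('side',np.roll(T[::d],j,0),np.array(sd))]
        s=fit(o+extra,x0)
        if abs(s.x[2])<lim: best.append((s.cost,s.x.round(3).tolist(),i,j,d,s.fun.round(1).tolist()))
    best.sort(key=lambda b:b[0])
    for b in best[:1]+[b for b in best if b[0]>best[0][0]+1][:1]: print(b)
run(35,29,76,[(287.6,203.2),(309.6,214.7),(295,231.5),(272,221.9)],[(223.8,126.5),(240.7,135.9),(222.9,150),(206.7,140.7)],[],[(450,150,0)],.7)
run(95,100,70,[(125.8,134),(184.8,116.7),(216.3,145.2),(152,166.8)],[(286.5,236.8),(360.5,206.9),(417.4,272.4),(340.5,309.6)],[],[(500,-150,0)],.4)
E
```

```text
(np.float64(5.893558338680739), [512.159, 247.209, 0.215], 2, 0, 1, [-1.2, -0.5, -0.2, -2.3, -0.2, 0.5, -1.2, -0.8, -0.3, -0.7, -0.4, -0.9, -0.8, -0.8, -1.6, -1.2])
(np.float64(103.23983671365824), [511.483, 246.765, -0.637], 2, 1, 1, [15.0, 2.7, -0.1, 9.6, -17.6, -3.8, 0.1, -13.0, -14.5, 3.9, -4.4, -6.1, 13.6, -5.3, 1.9, 4.6])
(np.float64(8.351162319312673), [509.33, -205.464, -0.194], 3, 1, 1, [-1.2, -2.1, -0.4, -2.2, -0.2, -1.0, -0.7, -0.3, -0.5, -1.3, -0.9, -1.9, 0.9, -0.4, -1.9, 1.1])
(np.float64(276.0239426689448), [508.37, -205.883, -0.238], 0, 1, 1, [23.5, 32.0, -58.9, 14.0, -29.9, -30.6, 63.6, -21.7, 0.1, -3.0, 1.6, -1.0, 0.3, 2.3, -5.3, 0.6])
```

Tin: (512, 247), yaw 0.215. Tray: (509, −205), yaw −0.19. I move over the tin with the tool x axis along the tin's +x.

Request:
play_rows(
  dp=[
    [0.9,-0.41,0],
    [1.8,-0.82,0],
    [2.7,-1.23,0],
    [3.6,-1.64,0],
    [4.5,-2.05,0],
  ],
  rot=[
    [0,0,1],
    [0,0,2],
    [0,0,3],
    [0,0,4],
    [0,0,5],
  ],
  fingers=1,
)

```text
clock: 0.52
eef_pos: [541.8, 181.3, 231.0]
tcp_rot: [-3.141, 0.0, 1.041]
contact_force: [0.7, 1.7, 0.7]
opening: 0.998
grasp_force: 0.0
```

```bash
cat >log.py <<'E'
from rig import telemetry
import json,numpy as np
s=telemetry.sense()
d={k:np.asarray(s[k]).round(4).tolist() for k in('clock','qpos','eef_pos','tcp_rot','opening','contact_force')}
print(d);open('log.jsonl','a').write(json.dumps(d)+'\n')
E
python3 log.py
```

```text
{'clock': 0.5167, 'qpos': [0.3202, 0.2706, 1.7503, 0.0001, 1.1212, 0.8495], 'eef_pos': [541.791, 181.2713, 231.0094], 'tcp_rot': [-3.1412, 0.0003, 1.0415], 'opening': 0.9983, 'contact_force': [0.688, 1.6856, 0.6636]}
```

Request:
play_rows(
  dp=[
    [0.21,-0.3,0],
    [0.42,-0.6,0],
    [0.63,-0.9,0],
    [0.85,-1.2,0],
    [1.07,-1.5,0],
  ],
  rot=[
    [0,0,1],
    [0,0,2],
    [0,0,3],
    [0,0,4],
    [0,0,5],
  ],
)

```text
clock: 0.93
eef_pos: [511.8, 247.7, 231.0]
tcp_rot: [-3.142, 0.001, 0.519]
contact_force: [0.4, 0.1, 0.3]
opening: 1.001
grasp_force: 0.0
```

Request:
play_rows(
  dp=[
    [0,0,0.3],
    [0,0,0.6],
    [0,0,0.9],
    [0,0,0.9],
    [0,0,0.9],
  ],
  rot=[
    [0,0,1],
    [0,0,2],
    [0,0,2.95],
    [0,0,2.95],
    [0,0,2.95],
  ],
)

```text
clock: 1.35
eef_pos: [511.9, 246.8, 194.7]
tcp_rot: [3.141, 0.002, 0.218]
contact_force: [-0.1, 0.9, 0.6]
opening: 1.003
grasp_force: 0.0
```

```bash
python3 log.py; python3 - <<'E'
from rig import telemetry, optics
import cv2,numpy as np
f=optics.grab_frame('wrist');cv2.imwrite('pics/wrist1.png',f['color'][:,:,::-1]);np.savez('wrist1.npz',**f)
print(f['mtx'].tolist(),f['mount'].round(3).tolist())
E
```

```text
{'clock': 1.35, 'qpos': [0.4467, 0.3051, 1.7911, 0.0, 1.0474, 1.7997], 'eef_pos': [511.8947, 246.8303, 194.6626], 'tcp_rot': [3.1412, 0.0019, 0.2178], 'opening': 1.0031, 'contact_force': [-0.0816, 0.8673, 0.5586]}
[[266.7661414211273, 0.0, 260.3328324522554], [0.0, 266.7661414211273, 195.96709275636812], [0.0, 0.0, 1.0]] [[-0.001, -0.953, -0.302, 77.93], [1.0, -0.001, -0.001, 0.093], [0.001, -0.302, 0.953, -144.557], [0.0, 0.0, 0.0, 1.0]]
```

View pics/wrist1.png

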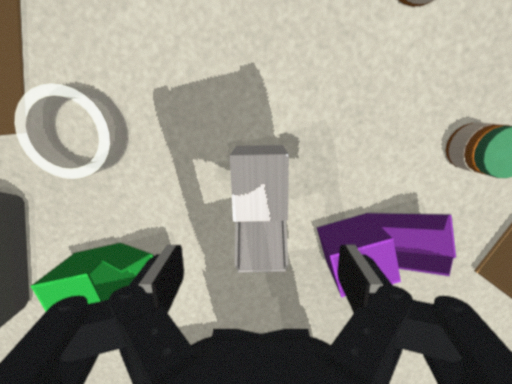

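The wrist view shows the tin between the fingers: top face x 231–288, y 155–221, with edges aligned. Purple (corner at 318,228) and green are clear of the fingers' path. I check the x offset numerically.

```bash
python3 - <<'E'
from h import *
from scipy.spatial.transform import Rotation as Ro
f=dict(np.load('wrist1.npz'));M=f['mount']
R=Ro.from_euler('xyz',[3.1412,.0019,.2178]).as_matrix();t=np.array([511.9,246.8,194.7])
T=[[35,29,76],[35,-29,76],[-35,-29,76],[-35,29,76]]
P=W([512,247,.215],T)
c=(P-t)@R;c=(c-M[:3,3])@M[:3,:3];q=c@f['mtx'].T;print((q[:,:2]/q[:,2:]).round(1))
P2=W([517,247,.215],T);c=(P2-t)@R;c=(c-M[:3,3])@M[:3,:3];q=c@f['mtx'].T;print((q[:,:2]/q[:,2:]).round(1))
E
```

```text
[[231.1 156.6]
 [289.8 156.7]
 [287.5 222.1]
 [233.2 222. ]]
[[232.1 151.6]
 [291.1 151.8]
 [288.6 217.8]
 [234.1 217.7]]
```

Request:
play_rows(
  dp=[
    [0,0,0.6],
    [0,0,1.2],
    [0,0,1.8],
    [0,0,2.4],
    [0,0,2.8],
  ],
  rot=[
    [0,0,0],
    [0,0,0],
    [0,0,0],
    [0,0,0],
    [0,0,0],
  ],
)

```text
clock: 1.82
eef_pos: [512.3, 246.9, 82.2]
tcp_rot: [3.142, 0.0, 0.218]
contact_force: [-0.0, -0.7, 0.1]
opening: 1.002
grasp_force: 0.0
```

Request:
play_rows(
  dp=[
    [0,0,0.35],
    [0,0,0.7],
    [0,0,1.05],
    [0,0,1.35],
    [0,0,1.35],
  ],
  rot=[
    [0,0,0],
    [0,0,0],
    [0,0,0],
    [0,0,0],
    [0,0,0],
  ],
)

```text
clock: 2.23
eef_pos: [511.7, 246.6, 27.8]
tcp_rot: [3.141, 0.002, 0.216]
contact_force: [-0.2, -0.8, 0.3]
opening: 1.0
grasp_force: 0.0
```

Request:
play_rows(
  dp=[
    [0,0,0],
    [0,0,0],
    [0,0,0],
    [0,0,0],
    [0,0,0],
  ],
  rot=[
    [0,0,0],
    [0,0,0],
    [0,0,0],
    [0,0,0],
    [0,0,0],
  ],
  fingers=0,
  grip_force=70,
)

```text
clock: 2.65
eef_pos: [513.5, 247.5, 30.6]
tcp_rot: [-3.141, -0.002, 0.215]
contact_force: [-0.1, 0.3, 6.1]
opening: 0.675
grasp_force: 75.1
```

Request:
play_rows(
  dp=[
    [0,0,0],
    [0,0,0],
    [0,0,0],
    [0,0,0],
    [0,0,0],
  ],
  rot=[
    [0,0,0],
    [0,0,0],
    [0,0,0],
    [0,0,0],
    [0,0,0],
  ],
)

```text
clock: 3.07
eef_pos: [513.4, 247.5, 30.6]
tcp_rot: [-3.141, -0.002, 0.215]
contact_force: [0.6, 0.0, 7.1]
opening: 0.671
grasp_force: 75.1
```

```bash
python3 log.py
```

```text
{'clock': 3.0667, 'qpos': [0.4466, 0.5312, 1.8917, -0.0001, 0.7164, 1.8024], 'eef_pos': [513.4477, 247.5183, 30.5692], 'tcp_rot': [-3.1411, -0.0023, 0.2151], 'opening': 0.6705, 'contact_force': [0.5732, 0.0034, 7.1258]}
```

Request:
play_rows(
  dp=[
    [0,0,-0.3],
    [0,0,-0.7],
    [0,0,-1.2],
    [0,0,-1.7],
    [0,0,-2.2],
  ],
  rot=[
    [0,0,0],
    [0,0,0],
    [0,0,0],
    [0,0,0],
    [0,0,0],
  ],
)

```text
clock: 3.48
eef_pos: [512.0, 246.9, 118.7]
tcp_rot: [3.142, 0.001, 0.215]
contact_force: [0.7, -0.3, -2.6]
opening: 0.668
grasp_force: 75.1
```

Request:
play_rows(
  dp=[
    [0,0,-0.5],
    [0,0,-1],
    [0,0,-1.4],
    [0,0,-1.7],
    [0,0,-1.7],
  ],
  rot=[
    [0,0,0],
    [0,0,0],
    [0,0,0],
    [0,0,0],
    [0,0,0],
  ],
)

```text
clock: 3.9
eef_pos: [513.5, 247.6, 188.3]
tcp_rot: [-3.141, -0.004, 0.215]
contact_force: [0.5, -0.2, -2.6]
opening: 0.672
grasp_force: 75.3
```

```bash
python3 log.py; python3 - <<'E'
import json,numpy as np
D=[json.loads(l) for l in open('log.jsonl')]
D.append(dict(qpos=[-.002,.353,1.633,0,1.155,-.002],eef_pos=[625.002,0,231.281]))
A=[];b=[]
for d in D:
    q=d['qpos'];p=d['eef_pos'];a=q[1];c=q[1]+q[2]
    # unknown a1,a2,d4,a3,h=d1-d6 (tool down)
    A+=[[1,np.sin(a),np.sin(c),np.cos(c),0],[0,np.cos(a),np.cos(c),-np.sin(c),1]];b+=[np.hypot(p[0],p[1]),p[2]]
x,r,k,s=np.linalg.lstsq(np.array(A),np.array(b),rcond=None);print(x.round(1),(np.array(A)@x-b).round(1),s)
E
```

```text
{'clock': 3.9, 'qpos': [0.4466, 0.3119, 1.7973, 0.0, 1.0283, 1.8026], 'eef_pos': [513.5276, 247.6102, 188.2801], 'tcp_rot': [-3.1406, -0.004, 0.2148], 'opening': 0.6719, 'contact_force': [0.518, -0.159, -2.6399]}
[  0.8 567.  492.7  56.3 -50.4] [ 0.2 -0.1  0.9 -0.1  0.1  0.  -1.2  0.  -0.   0.1] [3.86450892 3.15283384 0.24449775 0.24421054 0.07610291]
```

The tin is gripped (contact force −2.6 N). With the arm's geometry, tipping back towards the robot over this near tray would need j5 < 0. So I turn the tin so its chute faces away from the robot and pour outwards. I plan the transfer on that basis.

```bash
cat >plan.py <<'E'
import sys,numpy as np,json
from scipy.spatial.transform import Rotation as Ro
def rows(p0,psi0,p1,psi1,ncall,scale=40):
    """upright tin; psi = tin yaw = tool x world angle, tool z down"""
    p0,p1=np.array(p0,float),np.array(p1,float)
    s=lambda u:u*u*(3-2*u)*.35+u*.65
    for c in range(ncall):
        u=[s((5*c+k)/(5*ncall)) for k in range(6)]
        P=[p0+(p1-p0)*v for v in u];a=[psi0+(psi1-psi0)*v for v in u]
        R=np.array([[np.cos(a[0]),np.sin(a[0]),0],[np.sin(a[0]),-np.cos(a[0]),0],[0,0,-1]])
        print('dp',[((P[k]-P[0])@R/40).round(2).tolist() for k in range(1,6)])
        print('rz',[round(-np.degrees(a[k]-a[0])/6,2) for k in range(1,6)])
E
python3 - <<'E'
from plan import *
g=-.384
c=np.array([509.3,-205.5]);u=np.array([np.cos(g),np.sin(g)])
t=c-107*u;print(t)
rows([513.5,247.6,188],.215,[*t,188],g+np.pi,5)
E
```

```text
[ 410.09243247 -165.41435988]
dp [[-0.13, 0.26, 0.0], [-0.28, 0.56, 0.0], [-0.43, 0.88, 0.0], [-0.61, 1.22, 0.0], [-0.79, 1.59, 0.0]]
rz [np.float64(-0.67), np.float64(-1.42), np.float64(-2.23), np.float64(-3.11), np.float64(-4.04)]
dp [[-0.33, 0.27, 0.0], [-0.68, 0.56, 0.0], [-1.04, 0.85, 0.0], [-1.41, 1.16, 0.0], [-1.78, 1.46, 0.0]]
rz [np.float64(-0.98), np.float64(-2.0), np.float64(-3.06), np.float64(-4.15), np.float64(-5.26)]
dp [[-0.49, 0.07, 0.0], [-0.98, 0.13, 0.0], [-1.48, 0.2, 0.0], [-1.97, 0.27, 0.0], [-2.46, 0.34, 0.0]]
rz [np.float64(-1.13), np.float64(-2.27), np.float64(-3.41), np.float64(-4.54), np.float64(-5.67)]
dp [[-0.44, -0.22, 0.0], [-0.87, -0.43, 0.0], [-1.28, -0.63, 0.0], [-1.68, -0.83, 0.0], [-2.07, -1.02, 0.0]]
rz [np.float64(-1.11), np.float64(-2.2), np.float64(-3.26), np.float64(-4.28), np.float64(-5.26)]
dp [[-0.22, -0.35, 0.0], [-0.42, -0.67, 0.0], [-0.61, -0.97, 0.0], [-0.79, -1.25, 0.0], [-0.94, -1.5, 0.0]]
rz [np.float64(-0.93), np.float64(-1.81), np.float64(-2.62), np.float64(-3.37), np.float64(-4.04)]
```

Request:
play_rows(
  dp=[
    [-0.13,0.26,0],
    [-0.28,0.56,0],
    [-0.43,0.88,0],
    [-0.61,1.22,0],
    [-0.79,1.59,0],
  ],
  rot=[
    [0,0,-0.67],
    [0,0,-1.42],
    [0,0,-2.23],
    [0,0,-3.11],
    [0,0,-4.04],
  ],
)

```text
clock: 4.32
eef_pos: [494.1, 177.5, 184.3]
tcp_rot: [-3.141, 0.002, 0.643]
contact_force: [-0.5, -0.3, -2.5]
opening: 0.672
grasp_force: 75.3
```

Request:
play_rows(
  dp=[
    [-0.33,0.27,0],
    [-0.68,0.56,0],
    [-1.04,0.85,0],
    [-1.41,1.16,0],
    [-1.78,1.46,0],
  ],
  rot=[
    [0,0,-0.98],
    [0,0,-2],
    [0,0,-3.06],
    [0,0,-4.15],
    [0,0,-5.26],
  ],
)

```text
clock: 4.73
eef_pos: [471.6, 87.9, 184.4]
tcp_rot: [-3.14, 0.001, 1.194]
contact_force: [-0.5, 0.5, -3.6]
opening: 0.667
grasp_force: 75.4
```

Request:
play_rows(
  dp=[
    [-0.49,0.07,0],
    [-0.98,0.13,0],
    [-1.48,0.2,0],
    [-1.97,0.27,0],
    [-2.46,0.34,0],
  ],
  rot=[
    [0,0,-1.13],
    [0,0,-2.27],
    [0,0,-3.41],
    [0,0,-4.54],
    [0,0,-5.67],
  ],
)

```text
clock: 5.15
eef_pos: [447.5, -8.3, 184.5]
tcp_rot: [-3.14, -0.0, 1.788]
contact_force: [-0.0, -0.1, -2.3]
opening: 0.672
grasp_force: 75.4
```

Request:
play_rows(
  dp=[
    [-0.44,-0.22,0],
    [-0.87,-0.43,0],
    [-1.28,-0.63,0],
    [-1.68,-0.83,0],
    [-2.07,-1.02,0],
  ],
  rot=[
    [0,0,-1.11],
    [0,0,-2.2],
    [0,0,-3.26],
    [0,0,-4.28],
    [0,0,-5.26],
  ],
)

```text
clock: 5.57
eef_pos: [424.9, -97.7, 184.5]
tcp_rot: [-3.141, -0.001, 2.338]
contact_force: [1.2, -1.3, -2.6]
opening: 0.668
grasp_force: 75.2
```

Request:
play_rows(
  dp=[
    [-0.22,-0.35,0],
    [-0.42,-0.67,0],
    [-0.61,-0.97,0],
    [-0.79,-1.25,0],
    [-0.94,-1.5,0],
  ],
  rot=[
    [0,0,-0.93],
    [0,0,-1.81],
    [0,0,-2.62],
    [0,0,-3.37],
    [0,0,-4.04],
  ],
)

```text
clock: 5.98
eef_pos: [407.7, -166.2, 184.5]
tcp_rot: [-3.142, -0.002, 2.76]
contact_force: [-0.9, -0.9, -2.2]
opening: 0.667
grasp_force: 75.1
```

```bash
python3 log.py
```

```text
{'clock': 5.9833, 'qpos': [-0.3904, 0.1214, 2.0584, -0.0001, 0.9635, -1.5796], 'eef_pos': [407.6574, -166.1606, 184.4925], 'tcp_rot': [-3.1416, -0.0016, 2.76], 'opening': 0.6672, 'contact_force': [-0.857, -0.8571, -2.1884]}
```

Request:
play_rows(
  dp=[
    [0,0,0],
    [0,0,0],
    [0,0,0],
    [0,0,0],
    [0,0,0],
  ],
  rot=[
    [0,0.2,0],
    [0,0.55,0],
    [0,1,0],
    [0,1.5,0],
    [0,2,0],
  ],
)

```text
clock: 6.4
eef_pos: [408.5, -165.1, 185.0]
tcp_rot: [-3.141, -0.213, 2.754]
contact_force: [0.9, -0.4, -2.6]
opening: 0.67
grasp_force: 75.4
```

Request:
play_rows(
  dp=[
    [0,0,0],
    [0,0,0],
    [0,0,0],
    [0,0,0],
    [0,0,0],
  ],
  rot=[
    [0,0.5,0],
    [0,1,0],
    [0,1.5,0],
    [0,1.9,0],
    [0,2.15,0],
  ],
)

```text
clock: 6.82
eef_pos: [409.0, -165.2, 184.4]
tcp_rot: [-3.141, -0.438, 2.754]
contact_force: [-0.3, 0.2, -3.4]
opening: 0.674
grasp_force: 75.4
```

Request:
play_rows(
  dp=[
    [0,0,0],
    [0,0,0],
    [0,0,0],
    [0,0,0],
    [0,0,0],
  ],
  rot=[
    [0,0,0],
    [0,0,0],
    [0,0,0],
    [0,0,0],
    [0,0,0],
  ],
)

```text
clock: 7.23
eef_pos: [408.5, -165.5, 185.5]
tcp_rot: [-3.141, -0.434, 2.756]
contact_force: [0.6, -0.8, -3.9]
opening: 0.672
grasp_force: 75.4
```

Request:
play_rows(
  dp=[
    [0,0,0],
    [0,0,0],
    [0,0,0],
    [0,0,0],
    [0,0,0],
  ],
  rot=[
    [0,0,0],
    [0,0,0],
    [0,0,0],
    [0,0,0],
    [0,0,0],
  ],
)

```text
clock: 7.65
eef_pos: [408.7, -165.7, 185.3]
tcp_rot: [-3.142, -0.434, 2.756]
contact_force: [0.5, -0.2, -2.8]
opening: 0.674
grasp_force: 75.4
```

Request:
play_rows(
  dp=[
    [0,0,0],
    [0,0,0],
    [0,0,0],
    [0,0,0],
    [0,0,0],
  ],
  rot=[
    [0,0,0],
    [0,0,0],
    [0,0,0],
    [0,0,0],
    [0,0,0],
  ],
)

```text
clock: 8.07
eef_pos: [408.7, -165.6, 185.3]
tcp_rot: [-3.142, -0.435, 2.756]
contact_force: [-0.9, -0.3, -3.1]
opening: 0.668
grasp_force: 75.4
```

```bash
python3 log.py; python3 - <<'E'
from rig import optics
import cv2,numpy as np
ims=[optics.grab_frame(n)['color'][:,:,::-1] for n in('scene','side')]
cv2.imwrite('pics/tilt.png',np.hstack([cv2.resize(ims[0][40:240,60:260],(400,400)),cv2.resize(ims[1][130:350,240:460],(400,400))]))
E
```

```text
{'clock': 8.0667, 'qpos': [-0.3877, 0.3771, 1.7902, -0.001, 1.4089, -1.5728], 'eef_pos': [408.6594, -165.6495, 185.2688], 'tcp_rot': [-3.1416, -0.4346, 2.7562], 'opening': 0.6676, 'contact_force': [-0.9419, -0.2915, -3.0888]}
```

View pics/tilt.png

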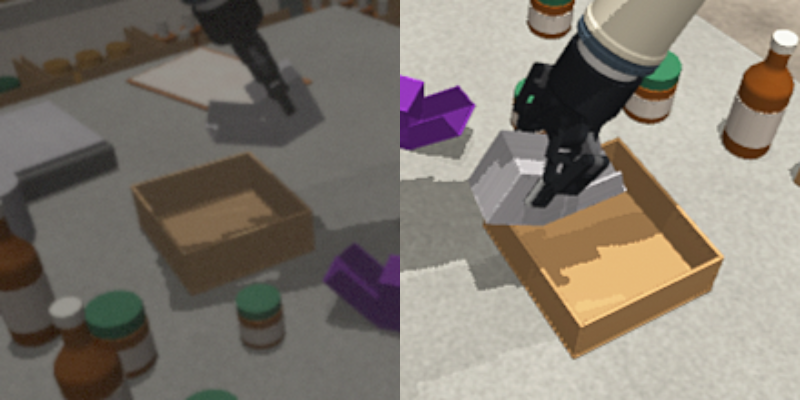

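The tin is held at about 25° over the near edge of the tray, with the chute lip pointing into it (side crop ≈ (600,190)), and nothing has been spilled. I tip on slowly.

Request:
play_rows(
  dp=[
    [-0.04,0,0.09],
    [-0.08,0,0.18],
    [-0.12,0,0.27],
    [-0.16,0,0.36],
    [-0.21,0,0.45],
  ],
  rot=[
    [0,0.3,0],
    [0,0.65,0],
    [0,1.0,0],
    [0,1.4,0],
    [0,1.8,0],
  ],
)

```text
clock: 8.58
eef_pos: [408.9, -165.7, 165.0]
tcp_rot: [3.142, -0.626, 2.756]
contact_force: [0.2, -0.0, -3.3]
opening: 0.67
grasp_force: 75.5
```

Request:
play_rows(
  dp=[
    [0,0,0],
    [0,0,0],
    [0,0,0],
    [0,0,0],
    [0,0,0],
  ],
  rot=[
    [0,0.4,0],
    [0,0.8,0],
    [0,1.2,0],
    [0,1.6,0],
    [0,2,0],
  ],
)

```text
clock: 9.0
eef_pos: [409.1, -165.8, 164.9]
tcp_rot: [3.142, -0.836, 2.756]
contact_force: [-0.0, 0.8, -3.0]
opening: 0.669
grasp_force: 75.5
```

Request:
play_rows(
  dp=[
    [0,0,0],
    [0,0,0],
    [0,0,0],
    [0,0,0],
    [0,0,0],
  ],
  rot=[
    [0,0.4,0],
    [0,0.8,0],
    [0,1.2,0],
    [0,1.6,0],
    [0,2,0],
  ],
)

```text
clock: 9.42
eef_pos: [409.1, -165.8, 164.8]
tcp_rot: [3.142, -1.045, 2.756]
contact_force: [-0.2, -0.0, -3.9]
opening: 0.671
grasp_force: 75.7
```

Request:
play_rows(
  dp=[
    [0,0,0],
    [0,0,0],
    [0,0,0],
    [0,0,0],
    [0,0,0],
  ],
  rot=[
    [0,0.4,0],
    [0,0.8,0],
    [0,1.2,0],
    [0,1.5,0],
    [0,1.7,0],
  ],
)

```text
clock: 9.83
eef_pos: [408.8, -165.7, 164.5]
tcp_rot: [-3.141, -1.223, 2.756]
contact_force: [0.4, 0.7, -2.1]
opening: 0.671
grasp_force: 77.1
```

Request:
play_rows(
  dp=[
    [0,0,0],
    [0,0,0],
    [0,0,0],
    [0,0,0],
    [0,0,0],
  ],
  rot=[
    [0,0,0],
    [0,0,0],
    [0,0,0],
    [0,0,0],
    [0,0,0],
  ],
)

```text
clock: 10.25
eef_pos: [408.8, -165.7, 165.9]
tcp_rot: [-3.141, -1.219, 2.756]
contact_force: [0.3, -0.4, -2.2]
opening: 0.668
grasp_force: 77.1
```

Request:
play_rows(
  dp=[
    [0,0,0],
    [0,0,0],
    [0,0,0],
    [0,0,0],
    [0,0,0],
  ],
  rot=[
    [0,0,0],
    [0,0,0],
    [0,0,0],
    [0,0,0],
    [0,0,0],
  ],
)

```text
clock: 10.67
eef_pos: [408.7, -165.7, 165.4]
tcp_rot: [-3.141, -1.22, 2.756]
contact_force: [-1.0, 0.2, -2.2]
opening: 0.668
grasp_force: 77.1
```

```bash
python3 log.py; python3 - <<'E'
from rig import optics
import cv2,numpy as np
ims=[optics.grab_frame(n)['color'][:,:,::-1] for n in('scene','side')]
cv2.imwrite('pics/pour.png',np.hstack([cv2.resize(ims[0][40:240,60:260],(400,400)),cv2.resize(ims[1][130:350,240:460],(400,400))]))
E
```

```text
{'clock': 10.6667, 'qpos': [-0.3872, 0.8743, 1.4326, -0.002, 2.0546, -1.5723], 'eef_pos': [408.7046, -165.6805, 165.4387], 'tcp_rot': [-3.1414, -1.2198, 2.7561], 'opening': 0.6683, 'contact_force': [-1.0378, 0.2185, -2.2187]}
```

View pics/pour.png

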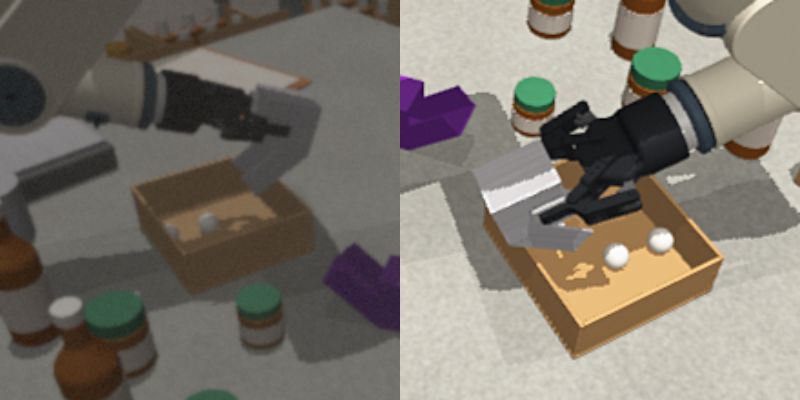

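Both balls lie in the tray (side crop (617,257) and (660,240)), and the load has dropped to 2.2 N. I tip the tin back upright.

Request:
play_rows(
  dp=[
    [0,0,0],
    [0,0,0],
    [0,0,0],
    [0,0,0],
    [0,0,0],
  ],
  rot=[
    [0,-0.4,0],
    [0,-1.1,0],
    [0,-1.8,0],
    [0,-2.5,0],
    [0,-3.2,0],
  ],
)

```text
clock: 11.18
eef_pos: [408.9, -165.7, 165.4]
tcp_rot: [3.142, -0.881, 2.756]
contact_force: [0.3, -0.0, -2.4]
opening: 0.671
grasp_force: 77.0
```

Request:
play_rows(
  dp=[
    [0,0,0],
    [0,0,0],
    [0,0,0],
    [0,0,0],
    [0,0,0],
  ],
  rot=[
    [0,-0.8,0],
    [0,-1.6,0],
    [0,-2.4,0],
    [0,-3.2,0],
    [0,-4,0],
  ],
)

```text
clock: 11.6
eef_pos: [408.8, -165.7, 165.8]
tcp_rot: [3.142, -0.462, 2.756]
contact_force: [0.7, -0.2, -3.2]
opening: 0.672
grasp_force: 77.0
```

Request:
play_rows(
  dp=[
    [0,0,0],
    [0,0,0],
    [0,0,0],
    [0,0,0],
    [0,0,0],
  ],
  rot=[
    [0,-0.8,0],
    [0,-1.6,0],
    [0,-2.4,0],
    [0,-3.2,0],
    [0,-3.7,0],
  ],
)

```text
clock: 12.02
eef_pos: [407.5, -165.2, 165.8]
tcp_rot: [3.142, -0.075, 2.756]
contact_force: [-0.1, 0.0, -0.9]
opening: 0.671
grasp_force: 77.0
```

Request:
play_rows(
  dp=[
    [0,0,-0.2],
    [0,0,-0.4],
    [0,0,-0.5],
    [0,0,-0.5],
    [0,0,-0.5],
  ],
  rot=[
    [0,-0.4,0],
    [0,-0.7,0],
    [0,-0.75,0],
    [0,-0.75,0],
    [0,-0.75,0],
  ],
)

```text
clock: 12.43
eef_pos: [410.2, -166.3, 185.5]
tcp_rot: [3.142, -0.001, 2.756]
contact_force: [0.7, 0.3, -3.1]
opening: 0.676
grasp_force: 77.0
```

```bash
python3 log.py; python3 - <<'E'
from plan import *
s=json.loads(open('log.jsonl').readlines()[-1])
rows(s['eef_pos'],s['tcp_rot'][2],[512.5,247.2,s['eef_pos'][2]],.215,5)
E
```

```text
{'clock': 12.4333, 'qpos': [-0.3885, 0.1232, 2.0535, 0.0, 0.9655, -1.5739], 'eef_pos': [410.2081, -166.2618, 185.4938], 'tcp_rot': [3.1416, -0.0006, 2.7562], 'opening': 0.6764, 'contact_force': [0.6731, 0.3103, -3.1411]}
dp [[0.04, 0.29, 0.0], [0.09, 0.62, 0.0], [0.14, 0.97, 0.0], [0.19, 1.35, 0.0], [0.25, 1.75, 0.0]]
rz [np.float64(0.67), np.float64(1.42), np.float64(2.23), np.float64(3.11), np.float64(4.04)]
dp [[0.23, 0.36, 0.0], [0.47, 0.74, 0.0], [0.72, 1.13, 0.0], [0.98, 1.54, 0.0], [1.24, 1.95, 0.0]]
rz [np.float64(0.98), np.float64(2.0), np.float64(3.06), np.float64(4.15), np.float64(5.26)]
dp [[0.44, 0.22, 0.0], [0.89, 0.44, 0.0], [1.34, 0.66, 0.0], [1.79, 0.87, 0.0], [2.24, 1.09, 0.0]]
rz [np.float64(1.13), np.float64(2.26), np.float64(3.4), np.float64(4.54), np.float64(5.67)]
dp [[0.48, -0.07, 0.0], [0.96, -0.13, 0.0], [1.42, -0.2, 0.0], [1.86, -0.26, 0.0], [2.29, -0.32, 0.0]]
rz [np.float64(1.11), np.float64(2.2), np.float64(3.26), np.float64(4.28), np.float64(5.26)]
dp [[0.32, -0.26, 0.0], [0.61, -0.51, 0.0], [0.89, -0.73, 0.0], [1.14, -0.94, 0.0], [1.37, -1.13, 0.0]]
rz [np.float64(0.93), np.float64(1.81), np.float64(2.62), np.float64(3.37), np.float64(4.04)]
```

Request:
play_rows(
  dp=[
    [0.04,0.29,0],
    [0.09,0.62,0],
    [0.14,0.97,0],
    [0.19,1.35,0],
    [0.25,1.75,0],
  ],
  rot=[
    [0,0,0.67],
    [0,0,1.42],
    [0,0,2.23],
    [0,0,3.11],
    [0,0,4.04],
  ],
)

```text
clock: 12.85
eef_pos: [427.3, -97.1, 184.7]
tcp_rot: [-3.14, -0.002, 2.328]
contact_force: [-0.2, -0.3, -1.7]
opening: 0.674
grasp_force: 77.4
```

Request:
play_rows(
  dp=[
    [0.23,0.36,0],
    [0.47,0.74,0],
    [0.72,1.13,0],
    [0.98,1.54,0],
    [1.24,1.95,0],
  ],
  rot=[
    [0,0,0.98],
    [0,0,2],
    [0,0,3.06],
    [0,0,4.15],
    [0,0,5.26],
  ],
)

```text
clock: 13.27
eef_pos: [449.4, -7.0, 184.7]
tcp_rot: [-3.139, -0.001, 1.777]
contact_force: [0.3, -0.9, -2.0]
opening: 0.673
grasp_force: 77.4
```

Request:
play_rows(
  dp=[
    [0.44,0.22,0],
    [0.89,0.44,0],
    [1.34,0.66,0],
    [1.79,0.87,0],
    [2.24,1.09,0],
  ],
  rot=[
    [0,0,1.13],
    [0,0,2.26],
    [0,0,3.4],
    [0,0,4.54],
    [0,0,5.67],
  ],
)

```text
clock: 13.68
eef_pos: [473.2, 89.9, 184.5]
tcp_rot: [-3.14, 0.001, 1.183]
contact_force: [-0.2, -1.3, -2.1]
opening: 0.67
grasp_force: 77.4
```

Request:
play_rows(
  dp=[
    [0.48,-0.07,0],
    [0.96,-0.13,0],
    [1.42,-0.2,0],
    [1.86,-0.26,0],
    [2.29,-0.32,0],
  ],
  rot=[
    [0,0,1.11],
    [0,0,2.2],
    [0,0,3.26],
    [0,0,4.28],
    [0,0,5.26],
  ],
)

```text
clock: 14.1
eef_pos: [495.6, 179.6, 184.4]
tcp_rot: [-3.141, 0.002, 0.633]
contact_force: [0.1, -0.4, -1.8]
opening: 0.671
grasp_force: 77.4
```

Request:
play_rows(
  dp=[
    [0.32,-0.26,0],
    [0.61,-0.51,0],
    [0.89,-0.73,0],
    [1.14,-0.94,0],
    [1.37,-1.13,0],
  ],
  rot=[
    [0,0,0.93],
    [0,0,1.81],
    [0,0,2.62],
    [0,0,3.37],
    [0,0,4.04],
  ],
)

```text
clock: 14.52
eef_pos: [512.6, 248.4, 184.2]
tcp_rot: [3.141, 0.002, 0.211]
contact_force: [0.4, -0.5, -2.2]
opening: 0.674
grasp_force: 77.4
```

```bash
python3 log.py; python3 - <<'E'
from rig import optics
import cv2,numpy as np
ims=[optics.grab_frame(n)['color'][:,:,::-1] for n in('scene','side')]
cv2.imwrite('pics/back.png',np.hstack([cv2.resize(ims[0][60:260,150:350],(400,400)),cv2.resize(ims[1][30:350,110:430],(400,400))]))
E
```

```text
{'clock': 14.5167, 'qpos': [0.4486, 0.3192, 1.7971, 0.0001, 1.0276, 1.8085], 'eef_pos': [512.6419, 248.4282, 184.1965], 'tcp_rot': [3.1411, 0.0024, 0.2109], 'opening': 0.6743, 'contact_force': [0.3992, -0.4911, -2.1541]}
```

View pics/back.png

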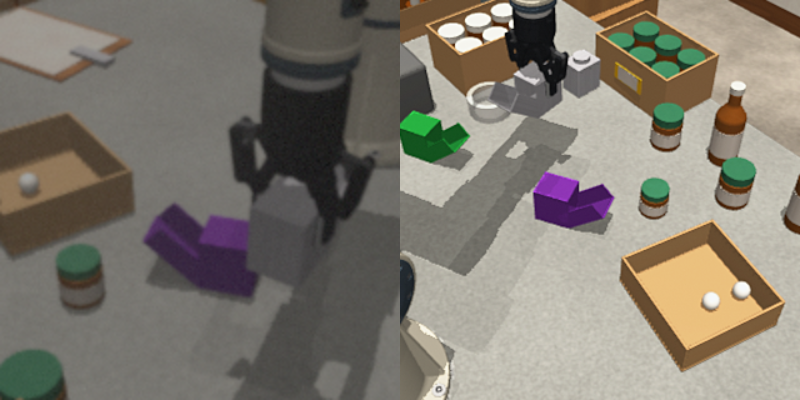

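The tin is upright and back over its spot, the purple and green look-alikes are untouched, and both balls are in the tray. I lower it.

Request:
play_rows(
  dp=[
    [0,0,0.4],
    [0,0,1],
    [0,0,1.6],
    [0,0,2.2],
    [0,0,2.7],
  ],
  rot=[
    [0,0,0],
    [0,0,0],
    [0,0,0],
    [0,0,0],
    [0,0,0],
  ],
)

```text
clock: 15.03
eef_pos: [511.8, 246.6, 75.2]
tcp_rot: [3.141, 0.003, 0.217]
contact_force: [-0.7, 0.2, -2.1]
opening: 0.672
grasp_force: 77.2
```

Request:
play_rows(
  dp=[
    [0,0,0.3],
    [0,0,0.55],
    [0,0,0.75],
    [0,0,0.9],
    [0,0,1],
  ],
  rot=[
    [0,0,0],
    [0,0,0],
    [0,0,0],
    [0,0,0],
    [0,0,0],
  ],
)

```text
clock: 15.45
eef_pos: [512.8, 247.6, 37.1]
tcp_rot: [-3.142, -0.0, 0.215]
contact_force: [0.3, 0.1, -1.7]
opening: 0.672
grasp_force: 77.2
```

Request:
play_rows(
  dp=[
    [0,0,0.03],
    [0,0,0.06],
    [0,0,0.09],
    [0,0,0.09],
    [0,0,0.09],
  ],
  rot=[
    [0,0,0],
    [0,0,0],
    [0,0,0],
    [0,0,0],
    [0,0,0],
  ],
)

```text
clock: 15.87
eef_pos: [512.8, 247.7, 34.1]
tcp_rot: [-3.141, -0.001, 0.215]
contact_force: [-0.0, -0.3, -2.1]
opening: 0.675
grasp_force: 77.2
```

Still in the air by about 3 mm. I lower it to contact.

Request:
play_rows(
  dp=[
    [0,0,0.03],
    [0,0,0.06],
    [0,0,0.08],
    [0,0,0.08],
    [0,0,0.08],
  ],
  rot=[
    [0,0,0],
    [0,0,0],
    [0,0,0],
    [0,0,0],
    [0,0,0],
  ],
)

```text
clock: 16.28
eef_pos: [512.6, 247.6, 30.6]
tcp_rot: [-3.142, -0.0, 0.215]
contact_force: [-1.3, -0.3, 0.1]
opening: 0.67
grasp_force: 77.3
```

```bash
python3 log.py
```

```text
{'clock': 16.2833, 'qpos': [0.4473, 0.5312, 1.8915, 0.0, 0.7188, 1.8034], 'eef_pos': [512.5989, 247.6065, 30.6143], 'tcp_rot': [-3.1416, -0.0, 0.2147], 'opening': 0.6698, 'contact_force': [-1.2624, -0.3039, 0.107]}
```

It has touched down. I release and retreat straight up.

Request:
play_rows(
  dp=[
    [0,0,0],
    [0,0,0],
    [0,0,0],
    [0,0,0],
    [0,0,0],
  ],
  rot=[
    [0,0,0],
    [0,0,0],
    [0,0,0],
    [0,0,0],
    [0,0,0],
  ],
  fingers=1,
)

```text
clock: 16.7
eef_pos: [512.6, 247.6, 30.6]
tcp_rot: [-3.142, -0.0, 0.215]
contact_force: [0.5, 0.8, 0.2]
opening: 0.996
grasp_force: 0.0
```

Request:
play_rows(
  dp=[
    [0,0,0],
    [0,0,0],
    [0,0,-0.1],
    [0,0,-0.3],
    [0,0,-0.6],
  ],
  rot=[
    [0,0,0],
    [0,0,0],
    [0,0,0],
    [0,0,0],
    [0,0,0],
  ],
)

```text
clock: 17.12
eef_pos: [512.0, 247.3, 54.7]
tcp_rot: [3.141, 0.001, 0.215]
contact_force: [-0.3, -0.6, 0.2]
opening: 0.998
grasp_force: 0.0
```

Request:
play_rows(
  dp=[
    [0,0,-0.5],
    [0,0,-1.1],
    [0,0,-1.7],
    [0,0,-2.3],
    [0,0,-2.8],
  ],
  rot=[
    [0,0,0],
    [0,0,0],
    [0,0,0],
    [0,0,0],
    [0,0,0],
  ],
)

```text
clock: 17.53
eef_pos: [513.0, 247.8, 169.7]
tcp_rot: [-3.141, -0.002, 0.215]
contact_force: [0.7, 1.0, 0.6]
opening: 0.997
grasp_force: 0.0
```

Request:
play_rows(
  dp=[
    [0,0,-0.5],
    [0,0,-1],
    [0,0,-1.2],
    [0,0,-1.2],
    [0,0,-1.2],
  ],
  rot=[
    [0,0,0],
    [0,0,0],
    [0,0,0],
    [0,0,0],
    [0,0,0],
  ],
)

```text
clock: 17.95
eef_pos: [512.5, 247.6, 214.9]
tcp_rot: [-3.141, -0.001, 0.215]
contact_force: [0.1, -0.5, -0.7]
opening: 0.995
grasp_force: 0.0
```

```bash
python3 log.py; python3 - <<'E'
from rig import optics
import cv2,numpy as np
ims=[optics.grab_frame(n)['color'][:,:,::-1] for n in('wrist','side')]
cv2.imwrite('pics/end.png',np.hstack([cv2.resize(ims[0],(400,300)),cv2.resize(ims[1],(400,300))]))
E
```

```text
{'clock': 17.95, 'qpos': [0.4473, 0.2831, 1.7721, -0.0, 1.0855, 1.8035], 'eef_pos': [512.5434, 247.5607, 214.8684], 'tcp_rot': [-3.1414, -0.0009, 0.2147], 'opening': 0.9949, 'contact_force': [0.0746, -0.4876, -0.7159]}
```

View pics/end.png

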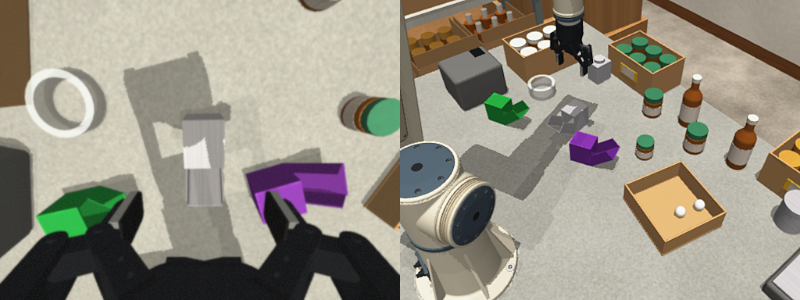

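The tin stands upright on its spot (wrist (203,140)), both balls are in the tray (side crop (680,212) and (699,205)), and the gripper is clear. I hand in.

```bash
python3 -c "
from rig import r
print(r.sign_off())"
```

```text
the job is handed in; nothing more can be done
None
```

Job handed in: I held the tin at about 25° for just over a second, poured both balls into the tray, and left the tin upright and released on its original spot; the sign-off returned no verdict.

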